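# Draw a frame corner tight with its cam lock

### The job

Fit the loose side rail to the open corner of the stand's end rail. First turn that corner's cam wing back until its arrow points straight at the bore, then slide the side rail flat on the table, stud first, into the bore until the rail butts against the end rail, and turn the wing clockwise until the cam has drawn the joint firmly tight: no gap and real tension on the stud, but do not force it. Leave the things lying round the work where they are.

Things in the scene. Friction and masses are not known exactly. Their poses are not given: they have to be found in the camera images.
- end_rail: Fixed beech end rail of a knock-down stand, 56 (x) by 240 (y) by 40 mm high, flat on the table against a low stop batten behind it. Origin: middle of its underside; x points away from the side rails, y along it, z up. The joints are in its front face, x = -28 mm. At y = +75 mm a 170 mm side rail is already fitted (out to x = -198), its cam closed. At y = -75 mm is the open corner.
- bore_mouth (a point): Centre of the open corner's round bore in the end rail's front face (x = -28, y = -75, z = 20 mm in the end rail's frame; same axes). The bore is 17 mm wide with a 2.5 mm chamfer, runs along x, and leads into the cam, whose upright axis is 28 mm behind the face.
- cam_wing (a point): Centre of the open corner's steel cam wing, on the cam's upright axis, 55 mm above the table. A flat bar 34 mm long (its x), 10 mm thick (its y), reaching from 41 to 69 mm above the table, on a flat round head 39 mm wide whose top is at 42 mm. It turns with the cam; its -x end has a 5 mm pointed nose, and an arrow along its top points the same way, as the cam's mouth does.
- cam (a joint): Turn of that cam, rad, clockwise from above positive. 0 = stop, mouth at the bore (the head can enter below 0.1); 1.9 = far stop. Starts at 0.6 to 1.2, blocking the bore. Free turning takes 0.18 N m; it stays where left. With the rail home it bites somewhere from 0.75 to 1.35; from there each 0.1 rad draws 0.5 mm and adds some 20 N of pull: 0.1 to 0.2 rad past the bite is tight.
- side_rail: Loose beech side rail, 170 mm long (its x), 36 mm wide (its y), 40 mm high, about 0.5 kg, lying flat on the table. Origin: middle of its underside; +x points to the end with the stud. The other end is plain.
- rail_end (a point): Centre of the side rail's stud end face: x = +85 mm, z = 20 mm in the side rail's frame. It must come to bore_mouth.
- stud: Steel headed stud in the side rail's end, on its axis, 20 mm up. Origin: where it leaves the end face; +x outwards. A 14 mm collar 5 mm long, a 7 mm neck, then a round head 14 mm across, centre 20.2 mm out, give or take 1.2 mm that the pose does not show. Tight is 8 to 60 N on it. The wing's moment, read at rest, rises 0.1 N m by about 22 N and 0.25 by 60 N; in motion half as much again.
- stud_head (a point): Nominal centre of the stud's round head, 20.2 mm out from the rail's end face; the true one is up to 1.2 mm farther in or out.
- masking_tape: Roll of masking tape, about 104 mm across, 25 mm high, lying flat; bystander. Origin: middle of its underside.
- jar_jade: Small jar, 42 mm wide and high, with a black lid, left of the frame; bystander. Origin: middle of its underside.
- jar_amber: Another small jar like it; bystander. Origin: middle of its underside.
- awl: Awl with a wooden handle, 141 mm long, lying; bystander. Origin: middle of its underside.
There are look-alikes about, which are no part of the job. Of the things that look like the side_rail, the smaller one is meant.

How it is judged:
On the way, in this order (a step that is already met when the one before it is completed fails the run):
1. the cam is turned back to open, its mouth at the bore (value of joint cam below 0.12 rad), for 0.2 s.
2. the side rail is slid home with its stud's head inside the still open cam (value of joint cam below 0.3 rad and x of rail_end in the frame of end_rail above -0.0295 m and distance between rail_end and bore_mouth below 0.004 m), for 0.2 s.
At the end, for the whole second after the job is handed in: The side rail lies flat and at rest with its end within 1 mm of the end rail's face, in line with the bore within 3 mm and 0.035 rad; the cam is turned past 0.6 rad and keeps a tension of 8 to 60 N on the stud by itself; the bystanders are within 30 mm of where they lay (contact force between stud and anything else between 8 and 60 N and value of joint cam above 0.6 rad and x of rail_end in the frame of end_rail above -0.029 m and distance between rail_end and bore_mouth below 0.003 m and angle between the x axis of side_rail and the x axis of end_rail, either way round below 0.035 rad and angle between side_rail's own z axis and vertical below 0.03 rad and linear speed of side_rail below 0.01 m/s and distance of each of masking_tape, jar_jade, jar_amber, awl from where it was at the start of the episode below 0.03 m); the robot touches nothing.
It fails at once if the stud is forced: more than 60 N on it (rammed against a closed cam or the rail's face, or overtightened) (contact force between stud and anything else above 60 N).
It fails at once if a bystander is knocked away (distance of any of masking_tape, jar_jade, jar_amber, awl from where it was at the start of the episode above 0.03 m).
It also fails if it takes over 72 s, if anything falls off the work surface, if the arm or the gripper's body presses on something with over 40 N, if the wrist force passes 120 N, or if a joint passes its speed limit or range.

### The arm

A 6-joint arm with a two-finger parallel gripper is mounted at the origin on the work surface; the furniture and walls round the work are solid. World frame = base frame: x ahead of the robot, y to its left, z up, the work surface at z = 0. Lengths are in m, angles in rad, forces in N, time in s.
With the tool pointing down it reaches from about 0.225 to 0.875 m from the base axis. Payload 3.4 kg.
Tool frame: the origin (TCP) lies between the finger pads; the fingertips stand 19 mm ahead of it and the grasp point (between the pads) is the TCP; z points along the fingers, y is the line along which they close (so a half turn about z gives the same grasp; the last joint's range is limited). The gripper opens to 85 mm and grips with 20 to 120 N. Pads are 22 mm wide; open, the fingers measure 114 mm over their backs; the gripper's body (76 mm by 85 mm) begins 54 mm behind the grasp point. The pads swing forward as they close: fully open they stand 13 mm farther back than shut.
Start: joints at [1.136, 0.276, 1.505, -0, 1.361, -0.121], TCP at [0.178, 0.547, 0.25] pointing down, gripper open.
Joint ranges: [-2.89, 2.89], [-0.75, 2.08], [0.22, 2.7], [-1.18, 4.32], [0.11, 2.71], [-2.7, 2.7]. Speed limits (rad/s): [2.57, 2.57, 3.14, 3.14, 3.14, 3.14].

### API

Orientations are given as a unit quaternion [w, x, y, z].
In Python, from rig import get_state, imaging, ticket gives the robot as it stands. The module is installed in compiled form; this text tells all that it offers.
- The arm moves only by the shell command python3 -m inch 'ROWS' [FORCE]. ROWS is JSON, a list of rows, each an object with "claw": the opening, from -1 (shut) to 1 (fully open); "travel": the shift along the world's x, y, z in units of 200 mm (1.0 is 200 mm), a list of three; "turn": the turn about the world's z in units of 180 degrees (1.0 is 180 degrees). A call has 1 to 5 rows; each row is the pose to reach, as a shift and turn from the pose commanded when the call began, turning the shorter way round; what a row does not reach only later rows make up. A row lasts 1/10 s, in which the tool goes at most 50 mm and 8.59 degrees, less where a joint would pass 70% of its speed; a pose out of reach is approached as far as the arm can. A call with a number of a shift or a turn outside -1 to 1 is refused whole. A call with a gripper value outside its range is refused whole. The fingers move at their own pace and stop on an object; FORCE is the grip in N (left out, the last holds). Time passes only in rows, so rows that repeat a pose let the fingers close. It gives the time, the measured TCP pose, the force, the opening and the grip force at its end, in the units of the state.
- get_state(): the state, without advancing time (a new reading comes with each control period).
- imaging.get_image(name): name is "scene" or "top" or "wrist"; returns the picture (400x640x3 uint8, red, green, blue); there is no depth.
- imaging.camera_params(name): a dict with "camera_matrix" (3x3 intrinsics, pixels), "cam_to_world" (4x4, takes a point from camera to world coordinates); the wrist camera has in their place "T_tool_cam" (4x4, takes a point from camera to tool coordinates, whose origin is the TCP and whose axes are the flange's). Camera axes: x right, y down, z forward; pixel columns grow to the right and rows downward; lengths in m; the calibration is good to about 2 mm. A picture is of the moment at which its call begins: read the wrist's pose just before it. camera_params takes no time and is no camera call.
- ticket.sign_off(): hands the job in; it is judged then, once.
The state is a dict: "clock": time; "qpos": joint angles; "qd": joint speeds; "effort": joint torques, N m; "position": TCP position; "ee_rot": TCP orientation; "contact_force": force on the tool from outside, world axes, zero at the start; "moment": the same for the moment, N m; "width": finger opening in m; "gripper_force": force on a finger pad.
Only numpy, scipy, OpenCV 4.12 (cv2) and the standard library are available. Lean on these libraries where they do the work, as an engineer would, in place of code of your own. Each camera call takes 0.05 s, during which the arm holds its last target. There are 200 camera calls.

## Working session

There is one attempt and no reset: what is moved stays moved. The work goes in short steps, Python scripts to look and compute and a shell command to move; the robot and the scene stay as the last step left them, time stands still between calls to the robot, and variables do not carry over. Pictures are saved under pics/ and viewed, at most 10 in all, crops included, and the job is handed in when it is done.

```bash
mkdir -p pics; cat > h.py <<'E'
import numpy as np, cv2
from rig import get_state, imaging, ticket
def snap(n,f):
    s=get_state(); im=imaging.get_image(n); cv2.imwrite(f'pics/{f}.png',im[:,:,::-1]); np.save(f'pics/{f}.npy',im)
    return s,im
def world(n,uv,z,s=None):
    p=imaging.camera_params(n); K=np.array(p['camera_matrix'])
    if n=='wrist':
        from scipy.spatial.transform import Rotation as R
        w,x,y,zz=s['ee_rot']; T=np.eye(4); T[:3,:3]=R.from_quat([x,y,zz,w]).as_matrix(); T[:3,3]=s['position']; T=T@np.array(p['T_tool_cam'])
    else: T=np.array(p['cam_to_world'])
    d=T[:3,:3]@np.linalg.solve(K,[uv[0],uv[1],1]); o=T[:3,3]
    return o+d*(z-o[2])/d[2]
E
python3 - <<'E'
from h import *
s,_=snap('top','top0'); snap('scene','sc0')
print(s)
print(imaging.camera_params('top'),imaging.camera_params('wrist'))
E
```

```text
{'clock': 0.0, 'qpos': array([ 1.13598932e+00,  2.76631526e-01,  1.50615882e+00, -5.30577575e-06,
        1.36072689e+00, -1.20988383e-01]), 'qd': array([ 0.00091377,  0.00035033,  0.00068403,  0.00070717, -0.00111666,
        0.00016155]), 'effort': array([ 3.32779537e-04, -4.16763496e+01, -2.45815426e+01,  2.69018949e-05,
        1.09758211e-02,  4.14677871e-06]), 'position': array([0.1772817 , 0.54645003, 0.24940863]), 'ee_rot': array([-2.61495156e-04,  1.56265617e-01,  9.87714600e-01, -9.26083472e-04]), 'contact_force': array([-0.30989182, -0.82098871,  0.2231912 ]), 'moment': array([-0.01127411, -0.02536789,  0.0308886 ]), 'gripper_force': 0.0, 'width': 0.08545253994063738}
{'camera_matrix': array([[362.93011528,   0.        , 321.34906659],
       [  0.        , 362.93011528, 190.23571536],
       [  0.        ,   0.        ,   1.        ]]), 'cam_to_world': array([[-0.0263125 , -0.98606892,  0.16424291,  0.25842144],
       [-0.99957048,  0.02383199, -0.01705527,  0.01873683],
       [ 0.01290344, -0.16462113, -0.98627247,  1.19242333],
       [ 0.        ,  0.        ,  0.        ,  1.        ]])} {'camera_matrix': array([[296.68830894,   0.        , 315.65676887],
       [  0.        , 296.68830894, 200.16303896],
       [  0.        ,   0.        ,   1.        ]]), 'T_tool_cam': array([[ 6.78104112e-06, -9.65994606e-01, -2.58562218e-01,
         6.44163191e-02],
       [ 9.99999891e-01, -1.14124610e-04,  4.52598216e-04,
         5.94231188e-05],
       [-4.66715748e-04, -2.58562193e-01,  9.65994500e-01,
        -1.24253638e-01],
       [ 0.00000000e+00,  0.00000000e+00,  0.00000000e+00,
         1.00000000e+00]])}
```

View pics/top0.png

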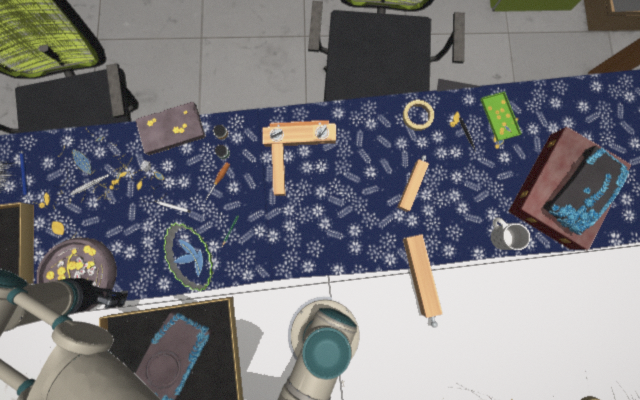

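View pics/sc0.png

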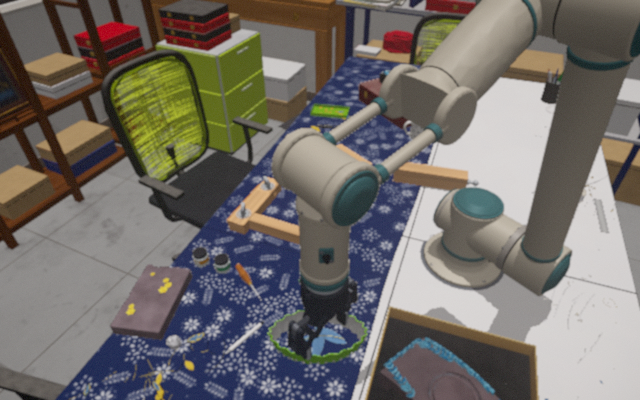

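The top picture shows the end rail at about (299,132), with the open corner's wing near (321,132). Two things could be the side rail: the short one at (413,185) and the longer one at (423,278), whose stud is at (433,323). The description points to the smaller one, so I'll check it in a close crop.

```bash
python3 - <<'E'
from h import *
im=np.load('pics/top0.npy')[:,:,::-1]
a=cv2.resize(im[145:225,385:445],None,fx=6,fy=6,interpolation=cv2.INTER_CUBIC)
b=cv2.resize(im[110:210,255:345],None,fx=4.8,fy=4.8,interpolation=cv2.INTER_CUBIC)
cv2.imwrite('pics/c1.png',np.hstack([a,b]))
print(a.shape,b.shape)
for n,uv,z in [('sr top',(421,161),.04),('sr bot',(407,209),.04),('big a',(415,237),.04),('big b',(430,316),.04),('er l',(263,133),.04),('er r',(336,133),.04),('wing',(321,131),.055),('tape',(418,115),.02)]: print(n,world('top',uv,z))
E
```

```text
(480, 360, 3) (480, 432, 3)
sr top [ 0.53949426 -0.33006882  0.04      ]
sr bot [ 0.38281751 -0.27376787  0.04      ]
big a [ 0.29330581 -0.2933277   0.04      ]
big b [ 0.05294787 -0.3227809   0.04      ]
er l [0.64637717 0.1862496  0.04      ]
er r [ 0.64107152 -0.05470398  0.04      ]
wing [ 0.6439695 -0.0049545  0.055    ]
tape [ 0.70534961 -0.33740885  0.02      ]
```

View pics/c1.png

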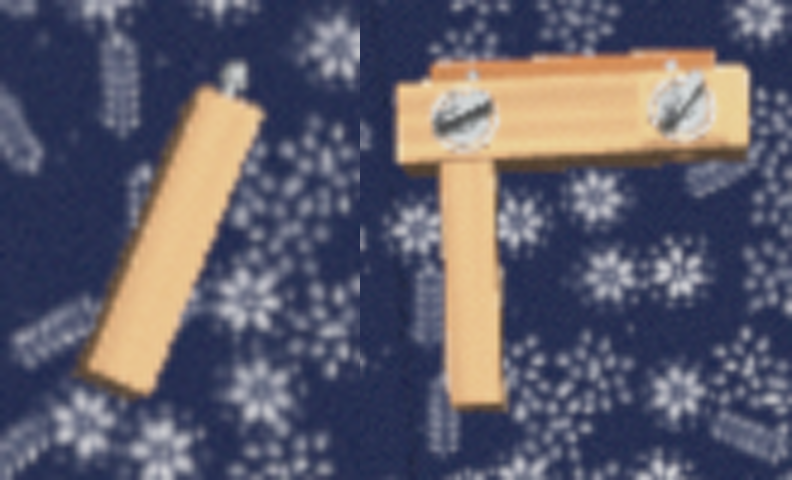

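The crop confirms it. The short rail at (413,185) has its stud at its upper end, at full-picture pixel (424,158). The open wing's nose points down-left, so cam ≈ 0.85. I'll move above the wing and look from closer.

```bash
R='x'; python3 -m inch '[{"claw":0.2,"travel":[0.78,-0.92,0],"turn":-0.065},{"claw":0.2,"travel":[0.78,-0.92,0],"turn":-0.065},{"claw":0.2,"travel":[0.78,-0.92,0],"turn":-0.065},{"claw":0.2,"travel":[0.78,-0.92,0],"turn":-0.065},{"claw":0.2,"travel":[0.78,-0.92,0],"turn":-0.065}]' 40
python3 -m inch '[{"claw":0.2,"travel":[0.78,-0.92,0],"turn":-0.065},{"claw":0.2,"travel":[0.78,-0.92,0],"turn":-0.065},{"claw":0.2,"travel":[0.78,-0.92,0],"turn":-0.065},{"claw":0.2,"travel":[0.78,-0.92,0],"turn":-0.065},{"claw":0.2,"travel":[0.78,-0.92,0],"turn":-0.065}]'
python3 -m inch '[{"claw":0.2,"travel":[0.68,-0.92,0],"turn":-0.065},{"claw":0.2,"travel":[0.68,-0.92,0],"turn":-0.065},{"claw":0.2,"travel":[0.68,-0.92,0],"turn":-0.065},{"claw":0.2,"travel":[0.68,-0.92,0],"turn":-0.065},{"claw":0.2,"travel":[0.68,-0.92,0],"turn":-0.065}]'
python3 -m inch '[{"claw":0.2,"travel":[0,0,0],"turn":0},{"claw":0.2,"travel":[0,0,0],"turn":0}]'
python3 - <<'E'
from h import *
s,_=snap('wrist','w1'); print(s); import pickle; pickle.dump(s,open('pics/w1.pkl','wb'))
E
```

```text
clock: 0.6
position: [0.3345, 0.3608, 0.25]
ee_rot: [0.0, 0.256, 0.967, -0.0]
contact_force: [-0.0, 0.7, -0.1]
width: 0.0515
gripper_force: 0.0
clock: 1.1
position: [0.4907, 0.1766, 0.25]
ee_rot: [0.0, 0.354, 0.935, -0.0]
contact_force: [0.8, 1.8, 0.2]
width: 0.0508
gripper_force: 0.0
clock: 1.6
position: [0.6273, -0.0086, 0.2494]
ee_rot: [0.0, 0.448, 0.894, -0.001]
contact_force: [0.0, 0.5, 0.4]
width: 0.0514
gripper_force: 0.0
clock: 1.8
position: [0.6251, -0.0053, 0.2494]
ee_rot: [-0.001, 0.447, 0.894, -0.0]
contact_force: [-0.1, 0.4, 0.1]
width: 0.0512
gripper_force: 0.0
{'clock': 1.8, 'qpos': array([-1.20216886e-01,  3.53310856e-01,  1.39236850e+00,  7.61148763e-04,
        1.39820790e+00, -7.63330351e-01]), 'qd': array([ 0.02830871, -0.02324645,  0.01988311,  0.00335186,  0.00526468,
        0.00040709]), 'effort': array([-1.20544162e+00, -4.57768106e+01, -2.53890127e+01, -1.32630863e-01,
       -1.22543187e-01, -8.41224653e-03]), 'position': array([ 0.62512521, -0.00534926,  0.24935873]), 'ee_rot': array([-1.20651249e-03,  4.47445456e-01,  8.94310409e-01, -3.35952398e-05]), 'contact_force': array([-0.07628808,  0.39829109,  0.14498848]), 'moment': array([0.03190283, 0.00587162, 0.00448117]), 'gripper_force': 0.0, 'width': 0.05124689091300353}
```

View pics/w1.png

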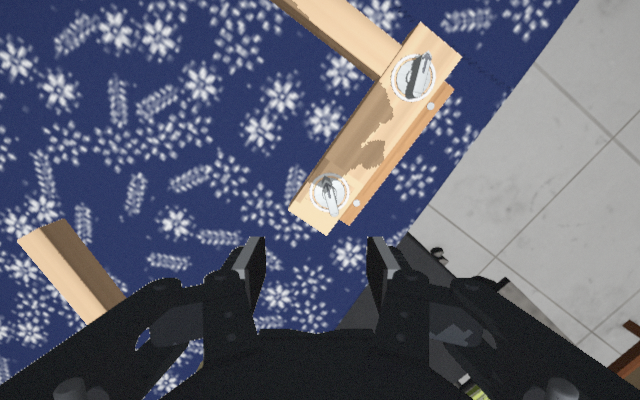

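The wrist picture shows the open corner's wing at about (328,193), on the lower-left end of the end rail. The fitted corner's wing is at (415,78). I'll enlarge this area to measure it.

```bash
python3 - <<'E'
from h import *
im=np.load('pics/w1.npy')[:,:,::-1]
a=cv2.resize(im[150:240,285:375],None,fx=6,fy=6,interpolation=cv2.INTER_CUBIC)
b=cv2.resize(im[10:240,280:470],None,fx=2.4,fy=2.4,interpolation=cv2.INTER_CUBIC)[:540,:250]
cv2.imwrite('pics/c2.png',a)
E
```

```text
(no output)
```

View pics/c2.png

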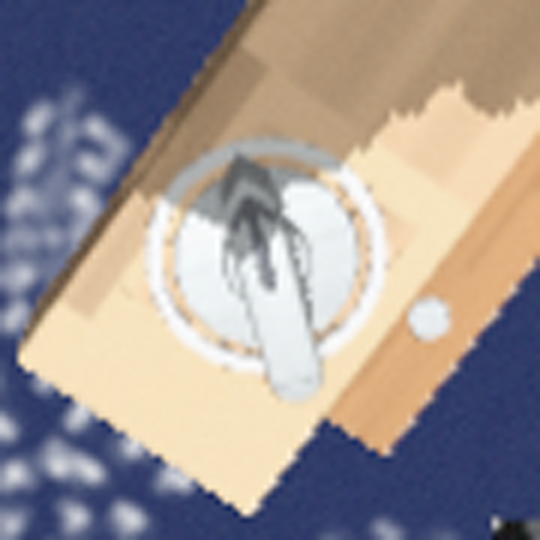

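The crop shows these points, in full-picture pixels: cam head centre (329.5,192.5), wing nose (325,177), wing tail (334.5,216), near rail corners (288.3,210) and (326.7,236).

```bash
python3 - <<'E'
from h import *; import pickle
s=pickle.load(open('pics/w1.pkl','rb'))
W=lambda u,z:world('wrist',u,z,s)
h=W((329.5,192.5),.041);n=W((325,176.7),.069);t=W((334.5,215.8),.069)
A=W((288.3,210),.04);B=W((326.7,235.8),.04);C=W((422,22),.04);D=W((462.5,58),.04)
print('head',h,'nose',n,'tail',t,(n+t)/2,np.linalg.norm(n-t))
for k,v in zip('ABCD',(A,B,C,D)):print(k,v)
yv=(C-A)+(D-B); ry=np.arctan2(-yv[0],yv[1]); print('rail yaw',np.degrees(ry),[np.degrees(np.arctan2(-v[0],v[1])) for v in (C-A,D-B)],np.linalg.norm(A-B),np.linalg.norm(A-C))
d=n-t; print('wing nose dir deg',np.degrees(np.arctan2(d[1],d[0])))
c=(A+B+C+D)/4; R=np.array([[np.cos(ry),-np.sin(ry)],[np.sin(ry),np.cos(ry)]])
print('cam from rail',c[:2]+R@[0,-.075],'mouth',c[:2]+R@[-.028,-.075])
E
```

```text
head [ 0.64708836 -0.00728453  0.041     ] nose [0.62799457 0.00783199 0.069     ] tail [ 0.66206254 -0.01999188  0.069     ] [ 0.64502855 -0.00607995  0.069     ] 0.04398629663106961
A [ 0.62141916 -0.05319709  0.04      ]
B [ 0.67715055 -0.05187789  0.04      ]
C [0.61444972 0.18771955 0.04      ]
D [0.67023995 0.18806162 0.04      ]
rail yaw 1.653398633488683 [np.float64(1.6570377376158263), np.float64(1.6497446961564965)] 0.05574700521495105 0.24101742378411012
wing nose dir deg 140.76091826029472
cam from rail [ 0.64797884 -0.00729223] mouth [ 0.6199905  -0.00810012]
```

```bash
python3 -m inch '[{"claw":0.0,"travel":[0.107,-0.012,-0.5],"turn":0.077},{"claw":0.0,"travel":[0.107,-0.012,-0.5],"turn":0.077},{"claw":0.0,"travel":[0.107,-0.012,-0.93],"turn":0.077},{"claw":0.0,"travel":[0.107,-0.012,-0.93],"turn":0.077},{"claw":0.0,"travel":[0.107,-0.012,-0.93],"turn":0.077}]' 40
python3 -m inch '[{"claw":-1,"travel":[0,0,0],"turn":0},{"claw":-1,"travel":[0,0,0],"turn":0},{"claw":-1,"travel":[0,0,0],"turn":0},{"claw":-1,"travel":[0,0,0],"turn":0},{"claw":-1,"travel":[0,0,0],"turn":0}]' 40
python3 -c "
from h import *
s=get_state();print(s['moment'],s['position'],s['ee_rot'])"
```

```text
clock: 2.35
position: [0.6441, -0.0056, 0.0611]
ee_rot: [-0.003, 0.335, 0.942, -0.001]
contact_force: [-1.3, 0.6, 0.3]
width: 0.0426
gripper_force: 0.0
clock: 2.85
position: [0.6467, -0.0081, 0.0667]
ee_rot: [0.001, 0.336, 0.942, -0.0]
contact_force: [-3.9, -2.5, 6.9]
width: 0.0089
gripper_force: 40.8
[-0.49181142  0.68164972 -0.06451732] [ 0.64665464 -0.00813335  0.06670542] [ 6.71775775e-04  3.35541103e-01  9.42025218e-01 -4.52537963e-04]
```

```bash
python3 -m inch '[{"claw":-1,"travel":[0,0,0],"turn":0.045},{"claw":-1,"travel":[0,0,0],"turn":0.09},{"claw":-1,"travel":[0,0,0],"turn":0.135},{"claw":-1,"travel":[0,0,0],"turn":0.18},{"claw":-1,"travel":[0,0,0],"turn":0.22}]'
python3 -c "
from h import *
s=get_state();print(s['moment'],s['position'],s['ee_rot'])"
python3 -m inch '[{"claw":-1,"travel":[0,0,0],"turn":0.01},{"claw":-1,"travel":[0,0,0],"turn":0.01},{"claw":-1,"travel":[0,0,0],"turn":0.01}]'
python3 -c "
from h import *
s=get_state();print(s['moment'],s['position'],s['ee_rot'])"

```

```text
clock: 3.35
position: [0.647, -0.0073, 0.0667]
ee_rot: [0.001, -0.006, 1.0, 0.0]
contact_force: [-3.0, 0.1, 6.4]
width: 0.009
gripper_force: 40.7
[-0.11629309  0.51087368 -0.22777197] [ 0.64699573 -0.00733873  0.06669009] [ 8.31903256e-04 -5.51582171e-03  9.99984413e-01  2.40518028e-04]
clock: 3.65
position: [0.647, -0.0073, 0.0667]
ee_rot: [0.001, -0.018, 1.0, 0.0]
contact_force: [-2.8, -0.7, 6.1]
width: 0.0093
gripper_force: 40.8
[-0.08373709  0.4597062  -0.25022543] [ 0.64699955 -0.00729305  0.06669788] [ 8.46705329e-04 -1.84982653e-02  9.99828504e-01  2.45269527e-04]
```

```bash
python3 -m inch '[{"claw":-1,"travel":[0,0,0],"turn":0.012},{"claw":-1,"travel":[0,0,0],"turn":0.012},{"claw":-1,"travel":[0,0,0],"turn":0.012}]'
python3 -c "
from h import *
s=get_state();print(s['moment'],s['position'],s['ee_rot'])"

```

```text
clock: 3.95
position: [0.6472, -0.0072, 0.0667]
ee_rot: [0.001, -0.036, 0.999, 0.0]
contact_force: [-2.0, -1.5, 5.8]
width: 0.0092
gripper_force: 50.6
[-0.09997063  0.50102075 -0.75188035] [ 0.64715241 -0.00724971  0.06669328] [ 1.01858083e-03 -3.63600462e-02  9.99338118e-01  4.84777551e-04]
```

The moment jumped to 0.75 N m, so the wing is against its zero stop. I'll ease off, release it, and go to the side rail.

```bash
python3 -m inch '[{"claw":-1,"travel":[0,0,0],"turn":-0.008},{"claw":0,"travel":[0,0,0],"turn":-0.008},{"claw":0,"travel":[0,0,0],"turn":-0.008},{"claw":0,"travel":[0,0,0],"turn":-0.008}]'
python3 -m inch '[{"claw":0.6,"travel":[0,0,0.25],"turn":0},{"claw":0.6,"travel":[0,0,0.5],"turn":0},{"claw":0.6,"travel":[0,0,0.75],"turn":0},{"claw":0.6,"travel":[-0.05,-0.1,0.92],"turn":0},{"claw":0.6,"travel":[-0.1,-0.3,0.92],"turn":-0.04}]'
python3 -m inch '[{"claw":0.6,"travel":[-0.3,-0.9,0],"turn":-0.1},{"claw":0.6,"travel":[-0.3,-0.9,0],"turn":-0.1},{"claw":0.6,"travel":[-0.3,-0.9,0],"turn":-0.1},{"claw":0.6,"travel":[-0.3,-0.9,0],"turn":-0.1},{"claw":0.6,"travel":[-0.3,-0.9,0],"turn":-0.1}]'
python3 -m inch '[{"claw":0.6,"travel":[-0.33,-0.34,0],"turn":-0.0},{"claw":0.6,"travel":[-0.33,-0.34,0],"turn":0},{"claw":0.6,"travel":[-0.33,-0.34,0],"turn":0},{"claw":0.6,"travel":[-0.33,-0.34,0],"turn":0}]'
python3 - <<'E'
from h import *
s,_=snap('wrist','w2'); import pickle; pickle.dump(s,open('pics/w2.pkl','wb')); print(s['qpos'])
E
```

```text
clock: 4.35
position: [0.6473, -0.0073, 0.0646]
ee_rot: [0.001, -0.025, 1.0, 0.0]
contact_force: [-0.6, -0.1, 0.6]
width: 0.0424
gripper_force: 0.0
clock: 4.85
position: [0.6301, -0.066, 0.2551]
ee_rot: [0.006, 0.037, 0.999, -0.0]
contact_force: [0.1, -0.6, -1.2]
width: 0.0683
gripper_force: 0.0
clock: 5.35
position: [0.5653, -0.2525, 0.2481]
ee_rot: [-0.0, 0.196, 0.981, -0.001]
contact_force: [0.5, 0.2, -0.3]
width: 0.0683
gripper_force: 0.0
clock: 5.75
position: [0.5009, -0.3154, 0.2484]
ee_rot: [0.0, 0.194, 0.981, 0.001]
contact_force: [0.5, 1.1, -0.2]
width: 0.0687
gripper_force: 0.0
[-6.80260500e-01  3.02336020e-01  1.47152070e+00  1.36876805e-03
  1.36767806e+00 -1.86062491e+00]
```

View pics/w2.png

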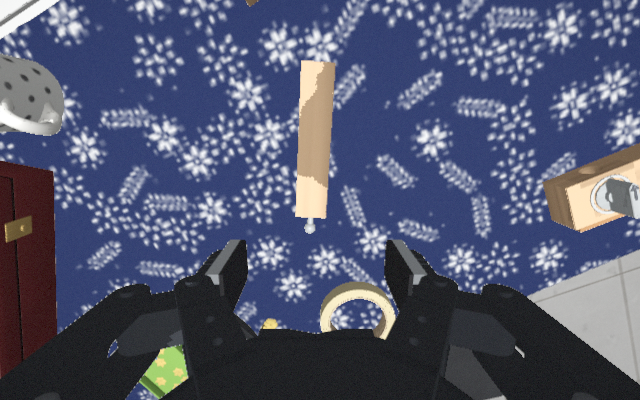

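The rail is clear in the wrist picture. Its top corners are at about (301,61), (335,63), (295,217) and (326,219), and the stud's head is at (310,229). The masking tape is well clear at (358,315). I'll compute the pose.

```bash
python3 - <<'E'
from h import *; import pickle
s=pickle.load(open('pics/w2.pkl','rb'))
im=np.load('pics/w2.npy').astype(int)
m=((im[:,:,0]-im[:,:,2])>15).astype(np.uint8)
n,l,st,ce=cv2.connectedComponentsWithStats(m); k=l[140,315]; print(st[k])
cn=max(cv2.findContours((l==k).astype(np.uint8),0,1)[0],key=cv2.contourArea)
W=lambda u,z:world('wrist',u,z,s)
P=np.array([W(p[0],.04)[:2] for p in cn])
r=cv2.minAreaRect((P*1000).astype(np.float32)); print(r)
c=[W(u,.04) for u in [(301,61),(335,63),(295,217),(326,219)]]
for v in c:print(v)
f=(c[2]+c[3])/2;b=(c[0]+c[1])/2;d=f-b
print(np.linalg.norm(d),np.linalg.norm(c[0]-c[1]),np.linalg.norm(c[2]-c[3]),'yaw',np.degrees(np.arctan2(d[1],d[0])),'ctr',(f+b)/2,'stud',W((310,229),.02))
w,x,y,z=s['ee_rot'];print('tool y yaw',np.degrees(np.arctan2(y*y-x*x,2*x*y)),s['position'])
E
```

```text
[ 295   60   41  159 5111]
((463.8870544433594, -301.99639892578125), (35.91437911987305, 170.4352569580078), 64.5682601928711)
[ 0.38083554 -0.28169815  0.04      ]
[ 0.39594302 -0.24997647  0.04      ]
[ 0.53363781 -0.35461757  0.04      ]
[ 0.54987417 -0.32177217  0.04      ]
0.169578782761635 0.03513546590547566 0.03663931171743171 yaw -25.257676925997462 ctr [ 0.46507263 -0.30201609  0.04      ] stud [ 0.56104501 -0.34727084  0.02      ]
tool y yaw 67.61408120911348 [ 0.50089001 -0.31539954  0.24835802]
```

```bash
python3 -m inch '[{"claw":0.6,"travel":[-0.185,0.067,-0.2],"turn":-0.017},{"claw":0.6,"travel":[-0.185,0.067,-0.4],"turn":-0.017},{"claw":0.6,"travel":[-0.185,0.067,-0.6],"turn":-0.017},{"claw":0.6,"travel":[-0.185,0.067,-0.75],"turn":-0.017},{"claw":0.6,"travel":[-0.185,0.067,-0.75],"turn":-0.017}]' 50
python3 -m inch '[{"claw":0.6,"travel":[0,0,-0.2],"turn":0},{"claw":0.6,"travel":[0,0,-0.35],"turn":0},{"claw":0.6,"travel":[0,0,-0.35],"turn":0},{"claw":0.6,"travel":[0,0,-0.35],"turn":0}]'
python3 -c "
from h import *
s=get_state();print(s['position'],s['ee_rot'])"
```

```text
clock: 6.3
position: [0.4625, -0.2985, 0.0944]
ee_rot: [-0.004, 0.219, 0.976, 0.002]
contact_force: [0.2, 0.4, 0.2]
width: 0.0686
gripper_force: 0.0
clock: 6.7
position: [0.4654, -0.3022, 0.0296]
ee_rot: [0.001, 0.219, 0.976, -0.0]
contact_force: [0.9, 0.7, 1.2]
width: 0.0685
gripper_force: 0.0
[ 0.46539236 -0.30217784  0.02961798] [ 8.11494927e-04  2.18963029e-01  9.75732788e-01 -2.46617645e-04]
```

```bash
python3 -m inch '[{"claw":-1,"travel":[0,0,0],"turn":0},{"claw":-1,"travel":[0,0,0],"turn":0},{"claw":-1,"travel":[0,0,0],"turn":0},{"claw":-1,"travel":[0,0,0],"turn":0}]' 50
python3 -c "
from h import *
s=get_state();print(s['position'],s['ee_rot'],s['moment'])"
```

```text
clock: 7.1
position: [0.4652, -0.3029, 0.0304]
ee_rot: [0.002, 0.22, 0.976, -0.001]
contact_force: [0.2, 0.8, 5.8]
width: 0.0352
gripper_force: 52.6
[ 0.46520264 -0.30286746  0.03040539] [ 1.91658261e-03  2.19598448e-01  9.75588207e-01 -7.06334191e-04] [ 0.13288828 -0.05773613  0.00708446]
```

```bash
python3 -m inch '[{"claw":-1,"travel":[0.01,0.15,0],"turn":0.015},{"claw":-1,"travel":[0.02,0.33,0],"turn":0.03},{"claw":-1,"travel":[0.03,0.51,0],"turn":0.045},{"claw":-1,"travel":[0.04,0.69,0],"turn":0.06},{"claw":-1,"travel":[0.05,0.87,0],"turn":0.075}]' 
python3 -m inch '[{"claw":-1,"travel":[0.01,0.18,0],"turn":0.02},{"claw":-1,"travel":[0.03,0.36,0],"turn":0.04},{"claw":-1,"travel":[0.045,0.5,0],"turn":0.06},{"claw":-1,"travel":[0.05,0.58,0],"turn":0.075},{"claw":-1,"travel":[0.05,0.58,0],"turn":0.075}]'
python3 -m inch '[{"claw":-1,"travel":[0,0,0],"turn":0},{"claw":-1,"travel":[0,0,0],"turn":0},{"claw":-1,"travel":[0,0,0],"turn":0}]'
python3 - <<'E'
from h import *
s,im=snap('wrist','w3'); import pickle; pickle.dump(s,open('pics/w3.pkl','wb'))
print(s['position'],s['ee_rot'],s['contact_force'],s['moment'],s['width'])
E
```

```text
clock: 7.6
position: [0.4763, -0.1291, 0.0305]
ee_rot: [0.003, 0.102, 0.995, -0.002]
contact_force: [0.7, -3.5, 3.9]
width: 0.035
gripper_force: 52.6
clock: 8.1
position: [0.486, -0.0101, 0.0304]
ee_rot: [0.003, -0.016, 1.0, 0.0]
contact_force: [0.9, 5.0, 7.5]
width: 0.0351
gripper_force: 53.1
clock: 8.4
position: [0.486, -0.0109, 0.0305]
ee_rot: [0.003, -0.014, 1.0, 0.001]
contact_force: [0.5, 6.3, 7.9]
width: 0.0353
gripper_force: 53.1
[ 0.48595733 -0.01087351  0.03045248] [ 2.61549435e-03 -1.37094483e-02  9.99902231e-01  8.59734621e-04] [0.510724   6.26367961 7.89575172] [ 0.91335042 -0.09011594  0.08344499] 0.0353361741701385
```

View pics/w3.png

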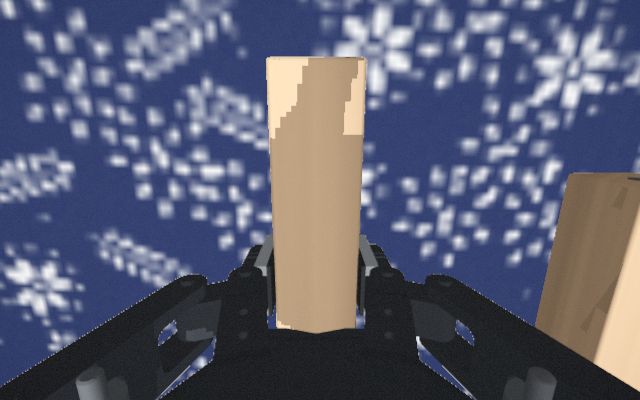

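The wrist picture shows the rail straight in the grip. Its rear corners are at (267,57) and (365,57), and the front is hidden by the gripper. I'll check its pose from the rear corners.

```bash
python3 - <<'E'
from h import *; import pickle
s=pickle.load(open('pics/w3.pkl','rb')); W=lambda u,z:world('wrist',u,z,s)
a,b=W((266.5,57),.04),W((365.5,57),.04); c,d=W((276,320),.04),W((356.5,320),.04)
print(a,b,np.linalg.norm(a-b)); m=(a+b)/2; u=np.array([np.cos(.0284),np.sin(.0284)])
for e in [(c+d)/2-m]: print('yaw',np.degrees(np.arctan2(e[1],e[0])))
print('rail end',m[:2]+.17*u,'gap',(np.array([.6192,-.0081])-m[:2]-.17*u)@u, 'lat',(np.array([.6192,-.0081])-m[:2]-.17*u)@[-u[1],u[0]])
E
```

```text
[ 0.40026512 -0.03074499  0.04      ] [0.39929439 0.00419197 0.04      ] 0.03495044295203002
yaw 1.6489420203693725
rail end [ 0.5697112  -0.00844916] gap 0.04947875600395004 lat -0.0010562779409820388
```

```bash
python3 -m inch '[{"claw":-1,"travel":[0.03,-0.004,0],"turn":0},{"claw":-1,"travel":[0.06,-0.003,0],"turn":0},{"claw":-1,"travel":[0.09,-0.002,0],"turn":0},{"claw":-1,"travel":[0.12,-0.001,0],"turn":0},{"claw":-1,"travel":[0.14,-0.001,0],"turn":0}]' 
python3 -m inch '[{"claw":-1,"travel":[0.015,0.0005,0],"turn":0},{"claw":-1,"travel":[0.03,0.001,0],"turn":0},{"claw":-1,"travel":[0.045,0.0015,0],"turn":0},{"claw":-1,"travel":[0.06,0.002,0],"turn":0},{"claw":-1,"travel":[0.06,0.002,0],"turn":0}]'
python3 -c "
from h import *
s=get_state();print(s['position'],s['ee_rot'],s['moment'])"
```

```text
clock: 8.95
position: [0.5077, -0.0119, 0.0303]
ee_rot: [-0.004, -0.015, 1.0, 0.0]
contact_force: [-13.9, -0.9, 20.0]
width: 0.0353
gripper_force: 54.6
clock: 9.45
position: [0.5204, -0.0116, 0.0303]
ee_rot: [-0.003, -0.015, 1.0, 0.0]
contact_force: [-10.0, 0.6, 16.1]
width: 0.0351
gripper_force: 54.3
[ 0.52042361 -0.0115869   0.03033484] [-2.98988806e-03 -1.45508090e-02  9.99889630e-01  2.49660059e-04] [ 0.08906428  1.32603959 -0.02635952]
```

```bash
python3 -m inch '[{"claw":-1,"travel":[0,0,0.007],"turn":0},{"claw":-1,"travel":[0,0,0.007],"turn":0},{"claw":-1,"travel":[0,0,0.007],"turn":0}]'
python3 -c "
from h import *
s=get_state();print(s['position'],s['ee_rot'],s['moment'])"
```

```text
clock: 9.75
position: [0.5239, -0.0119, 0.0304]
ee_rot: [-0.0, -0.014, 1.0, 0.0]
contact_force: [-2.4, -0.6, 5.5]
width: 0.0351
gripper_force: 52.8
[ 0.52386873 -0.01191194  0.03035522] [-7.05758627e-06 -1.42501329e-02  9.99898461e-01  3.74761410e-05] [ 0.11173805  0.52131916 -0.02876825]
```

```bash
python3 -m inch '[{"claw":-1,"travel":[0.01,0.005,0.002],"turn":0},{"claw":-1,"travel":[0.02,0.005,0.002],"turn":0},{"claw":-1,"travel":[0.03,0.006,0.002],"turn":0},{"claw":-1,"travel":[0.04,0.006,0.002],"turn":0},{"claw":-1,"travel":[0.045,0.006,0.002],"turn":0}]'
python3 -c "
from h import *
s=get_state();print(s['position'],s['ee_rot'],s['moment'])"
```

```text
clock: 10.25
position: [0.5312, -0.0104, 0.0304]
ee_rot: [-0.002, -0.014, 1.0, 0.0]
contact_force: [-7.3, -0.1, 9.1]
width: 0.0352
gripper_force: 53.3
[ 0.53118066 -0.01035448  0.03036529] [-1.95146828e-03 -1.44121882e-02  9.99894187e-01  3.08184402e-04] [0.03922627 1.08640209 0.03035745]
```

Gap ≈ 4.3 mm. Next I'll creep forward in small steps, watching the force.

```bash
for i in 1; do python3 -m inch '[{"claw":-1,"travel":[0.006,0,0.003],"turn":0},{"claw":-1,"travel":[0.012,0,0.003],"turn":0},{"claw":-1,"travel":[0.018,0,0.003],"turn":0},{"claw":-1,"travel":[0.018,0,0.003],"turn":0}]'; done
python3 -m inch '[{"claw":-1,"travel":[0.005,0,0],"turn":0},{"claw":-1,"travel":[0.01,0,0],"turn":0},{"claw":-1,"travel":[0.01,0,0],"turn":0}]'
python3 -c "
from h import *
s=get_state();print(s['position'],s['ee_rot'],s['moment'])"
```

```text
clock: 10.65
position: [0.5348, -0.0105, 0.0303]
ee_rot: [-0.002, -0.014, 1.0, 0.0]
contact_force: [-5.5, -1.2, 2.6]
width: 0.0355
gripper_force: 52.7
clock: 10.95
position: [0.5349, -0.0105, 0.0303]
ee_rot: [-0.004, -0.015, 1.0, 0.0]
contact_force: [-9.5, -1.7, 6.8]
width: 0.0351
gripper_force: 53.1
[ 0.53486649 -0.01046469  0.03034988] [-3.88727748e-03 -1.45125771e-02  9.99887087e-01  2.95474344e-04] [-0.13021776  1.24701491 -0.02148372]
```

```bash
python3 -m inch '[{"claw":-1,"travel":[0.008,0,0],"turn":0},{"claw":-1,"travel":[0.016,0,0],"turn":0},{"claw":-1,"travel":[0.016,0,0],"turn":0}]'
python3 - <<'E'
from h import *
s,im=snap('top','t2'); im=im[:,:,::-1]
s=get_state();print(s['position'],s['ee_rot'],s['moment'])
cv2.imwrite('pics/c3.png',cv2.resize(im[105:205,255:355],None,fx=6,fy=6,interpolation=cv2.INTER_CUBIC))
E
```

```text
clock: 11.25
position: [0.535, -0.0105, 0.0303]
ee_rot: [-0.007, -0.015, 1.0, 0.0]
contact_force: [-15.7, -2.3, 12.9]
width: 0.0353
gripper_force: 53.8
[ 0.53493064 -0.01045754  0.03032056] [-6.95687235e-03 -1.47881952e-02  9.99866393e-01  3.27509852e-04] [-0.28935031  1.9551154  -0.0760921 ]
```

View pics/c3.png

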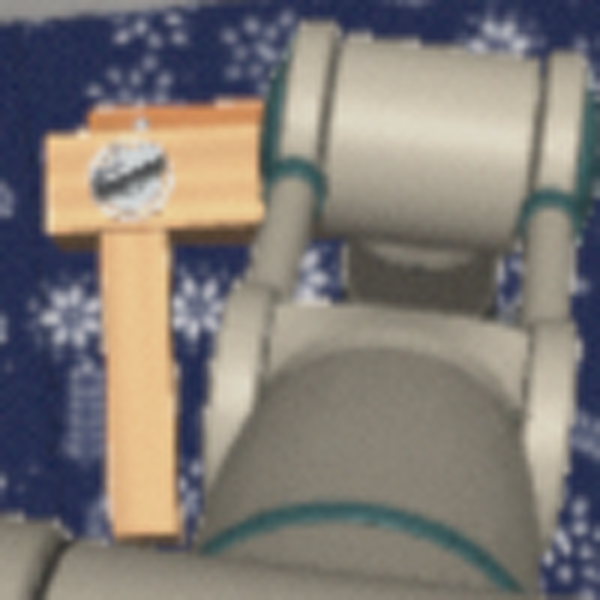

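The arm hides the joint in that view, but the stop is hard: 6 N more push gave 0.1 mm. That fits the rail being home. I'll ease off, release, rise and look from closer.

```bash
python3 -m inch '[{"claw":-1,"travel":[-0.015,0,0],"turn":0},{"claw":-1,"travel":[-0.02,0,0],"turn":0},{"claw":0.3,"travel":[-0.02,0,0],"turn":0},{"claw":0.3,"travel":[-0.02,0,0],"turn":0},{"claw":0.3,"travel":[-0.02,0,0],"turn":0}]'
python3 -m inch '[{"claw":0.3,"travel":[-0.02,0,0.2],"turn":0},{"claw":0.3,"travel":[-0.02,0,0.4],"turn":0},{"claw":0.3,"travel":[0.1,0,0.6],"turn":0},{"claw":0.3,"travel":[0.25,0,0.8],"turn":0},{"claw":0.3,"travel":[0.45,0,0.9],"turn":0}]'
python3 -m inch '[{"claw":0.3,"travel":[0.11,0.01,0],"turn":0},{"claw":0.3,"travel":[0.11,0.01,0],"turn":0},{"claw":0.3,"travel":[0.11,0.01,0],"turn":0}]'
python3 - <<'E'
from h import *
s,im=snap('wrist','w4'); import pickle; pickle.dump(s,open('pics/w4.pkl','wb'))
print(s['position'],s['ee_rot'],s['moment'])
E
```

```text
clock: 11.8
position: [0.5393, -0.0108, 0.031]
ee_rot: [0.001, -0.014, 1.0, -0.0]
contact_force: [0.0, -0.2, 0.2]
width: 0.0557
gripper_force: 0.0
clock: 12.3
position: [0.6299, -0.0107, 0.2159]
ee_rot: [0.004, -0.014, 1.0, -0.0]
contact_force: [0.7, 0.1, -0.0]
width: 0.0553
gripper_force: 0.0
clock: 12.6
position: [0.6494, -0.0086, 0.2099]
ee_rot: [-0.001, -0.014, 1.0, 0.0]
contact_force: [-0.6, -0.2, -0.1]
width: 0.0553
gripper_force: 0.0
[ 0.64937122 -0.00855209  0.20990432] [-8.58987168e-04 -1.44375717e-02  9.99895394e-01  1.41563264e-04] [0.00857861 0.04741038 0.0396308 ]
```

View pics/w4.png

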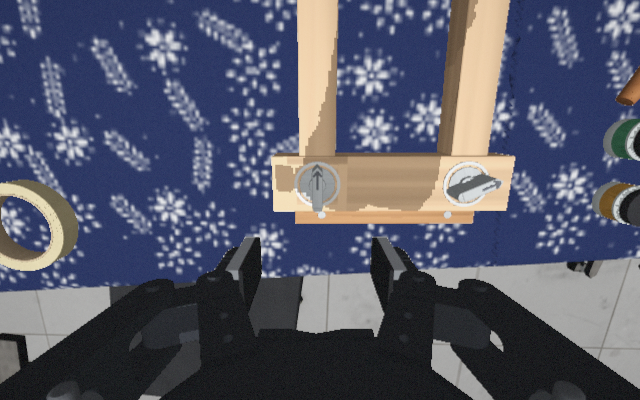

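The rail's end meets the end rail at row 156 with no visible gap, and it's straight. The open wing at (318,185) points its arrow straight up the rail. I'll grip the wing.

```bash
python3 -m inch '[{"claw":0,"travel":[-0.011,0.006,-0.2],"turn":0},{"claw":0,"travel":[-0.011,0.006,-0.4],"turn":0},{"claw":0,"travel":[-0.011,0.006,-0.6],"turn":0},{"claw":0,"travel":[-0.011,0.006,-0.715],"turn":0},{"claw":0,"travel":[-0.011,0.006,-0.715],"turn":0}]' 60
python3 -m inch '[{"claw":0,"travel":[0,0,0],"turn":0},{"claw":-1,"travel":[0,0,0],"turn":0},{"claw":-1,"travel":[0,0,0],"turn":0},{"claw":-1,"travel":[0,0,0],"turn":0},{"claw":-1,"travel":[0,0,0],"turn":0}]' 60
python3 -c "
from h import *
s=get_state();print(s['position'],s['ee_rot'],s['moment'])"
python3 -m inch '[{"claw":-1,"travel":[0,0,0],"turn":-0.04},{"claw":-1,"travel":[0,0,0],"turn":-0.08},{"claw":-1,"travel":[0,0,0],"turn":-0.12},{"claw":-1,"travel":[0,0,0],"turn":-0.155},{"claw":-1,"travel":[0,0,0],"turn":-0.19}]'
python3 -m inch '[{"claw":-1,"travel":[0,0,0],"turn":0},{"claw":-1,"travel":[0,0,0],"turn":0}]'
python3 -c "
from h import *
s=get_state();print(s['position'],s['ee_rot'],s['moment'])"
```

```text
clock: 13.15
position: [0.6429, -0.0071, 0.0636]
ee_rot: [-0.005, -0.014, 1.0, 0.001]
contact_force: [-1.4, -0.1, 0.8]
width: 0.0429
gripper_force: 0.0
clock: 13.65
position: [0.6486, -0.0073, 0.0699]
ee_rot: [0.002, -0.014, 1.0, 0.0]
contact_force: [-0.4, -0.2, 6.9]
width: 0.0084
gripper_force: 59.6
[ 0.64857274 -0.00729968  0.06985728] [ 1.71208207e-03 -1.43783694e-02  9.99895160e-01  1.54489632e-05] [0.17312078 0.0885769  0.08699679]
clock: 14.15
position: [0.6481, -0.0089, 0.0698]
ee_rot: [0.002, 0.282, 0.959, -0.001]
contact_force: [-2.1, -3.4, 7.3]
width: 0.0086
gripper_force: 59.7
clock: 14.35
position: [0.6481, -0.0089, 0.0698]
ee_rot: [0.001, 0.28, 0.96, -0.001]
contact_force: [-2.0, -2.9, 7.0]
width: 0.0087
gripper_force: 59.7
[ 0.64810038 -0.00890932  0.06982344] [ 1.48856761e-03  2.80304148e-01  9.59909631e-01 -9.31951529e-04] [-0.57584213  0.32428989 -0.13523966]
```

```bash
python3 -m inch '[{"claw":-1,"travel":[0,0,0],"turn":-0.01},{"claw":-1,"travel":[0,0,0],"turn":-0.016},{"claw":-1,"travel":[0,0,0],"turn":-0.016},{"claw":-1,"travel":[0,0,0],"turn":-0.016}]'|grep clock
cat > m.py <<'E'
from h import *
s=get_state();q=s['ee_rot'];print('cam',round(2*np.arcsin(q[1])+.0288,3),'Mz',s['moment'][2],'F',s['contact_force'],'w',s['width'])
E
python3 m.py
python3 -m inch '[{"claw":-1,"travel":[0,0,0],"turn":-0.01},{"claw":-1,"travel":[0,0,0],"turn":-0.016},{"claw":-1,"travel":[0,0,0],"turn":-0.016},{"claw":-1,"travel":[0,0,0],"turn":-0.016}]'|grep clock
python3 m.py
```

```text
clock: 14.75
cam 0.646 Mz 0.08084250448146794 F [-2.39728361 -3.20381461  6.79351837] w 0.00820202190235831
clock: 15.15
cam 0.696 Mz 0.09830581351419207 F [-1.87142534 -3.48785626  8.65783731] w 0.008622746656468235
```

```bash
python3 -m inch '[{"claw":-1,"travel":[0,0,0],"turn":-0.01},{"claw":-1,"travel":[0,0,0],"turn":-0.016},{"claw":-1,"travel":[0,0,0],"turn":-0.016},{"claw":-1,"travel":[0,0,0],"turn":-0.016}]'|grep clock
python3 m.py
python3 -m inch '[{"claw":-1,"travel":[0,0,0],"turn":-0.01},{"claw":-1,"travel":[0,0,0],"turn":-0.016},{"claw":-1,"travel":[0,0,0],"turn":-0.016},{"claw":-1,"travel":[0,0,0],"turn":-0.016}]'|grep clock
python3 m.py
python3 -m inch '[{"claw":-1,"travel":[0,0,0],"turn":-0.01},{"claw":-1,"travel":[0,0,0],"turn":-0.016},{"claw":-1,"travel":[0,0,0],"turn":-0.016},{"claw":-1,"travel":[0,0,0],"turn":-0.016}]'|grep clock
python3 m.py
```

```text
clock: 15.55
cam 0.747 Mz 0.05784989031592041 F [-3.0498972  -4.09007875  7.42237333] w 0.008593942842732266
clock: 15.95
cam 0.797 Mz 0.09066684144990002 F [-2.46160394 -3.95141081  7.39373447] w 0.008383442920169883
clock: 16.35
cam 0.847 Mz 0.0924269705331783 F [-3.11931822 -4.90201489  7.50410896] w 0.008520993765293082
```

```bash
python3 -m inch '[{"claw":-1,"travel":[0,0,0],"turn":-0.01},{"claw":-1,"travel":[0,0,0],"turn":-0.016},{"claw":-1,"travel":[0,0,0],"turn":-0.016},{"claw":-1,"travel":[0,0,0],"turn":-0.016}]'|grep clock
python3 m.py
python3 -m inch '[{"claw":-1,"travel":[0,0,0],"turn":-0.01},{"claw":-1,"travel":[0,0,0],"turn":-0.016},{"claw":-1,"travel":[0,0,0],"turn":-0.016},{"claw":-1,"travel":[0,0,0],"turn":-0.016}]'|grep clock
python3 m.py
```

```text
clock: 16.75
cam 0.897 Mz 0.021089009580522136 F [-2.70930379 -5.22821849  7.41487772] w 0.008624978481021181
clock: 17.15
cam 0.948 Mz 0.0897006183514837 F [-2.76879327 -4.42550088  8.00499787] w 0.008551238538289773
```

```bash
python3 -m inch '[{"claw":-1,"travel":[0,0,0],"turn":-0.01},{"claw":-1,"travel":[0,0,0],"turn":-0.016},{"claw":-1,"travel":[0,0,0],"turn":-0.016},{"claw":-1,"travel":[0,0,0],"turn":-0.016}]'|grep clock
python3 m.py
python3 -m inch '[{"claw":-1,"travel":[0,0,0],"turn":-0.01},{"claw":-1,"travel":[0,0,0],"turn":-0.016},{"claw":-1,"travel":[0,0,0],"turn":-0.016},{"claw":-1,"travel":[0,0,0],"turn":-0.016}]'|grep clock
python3 m.py
```

```text
clock: 17.55
cam 0.998 Mz 0.07214414301180169 F [-4.52098302 -5.34803967  7.49541648] w 0.008538451513185929
clock: 17.95
cam 1.048 Mz 0.0866118404996013 F [-3.50983362 -5.00101279  7.42571994] w 0.00841432490996954
```

```bash
python3 -m inch '[{"claw":-1,"travel":[0,0,0],"turn":-0.01},{"claw":-1,"travel":[0,0,0],"turn":-0.016},{"claw":-1,"travel":[0,0,0],"turn":-0.016},{"claw":-1,"travel":[0,0,0],"turn":-0.016}]'|grep clock
python3 m.py
python3 -m inch '[{"claw":-1,"travel":[0,0,0],"turn":-0.01},{"claw":-1,"travel":[0,0,0],"turn":-0.016},{"claw":-1,"travel":[0,0,0],"turn":-0.016},{"claw":-1,"travel":[0,0,0],"turn":-0.016}]'|grep clock
python3 m.py
```

```text
clock: 18.35
cam 1.098 Mz 0.1332466527415528 F [-3.98709819 -5.3114615   8.70260703] w 0.008740863400091356
clock: 18.75
cam 1.148 Mz 0.1283691365920775 F [-4.4137922  -5.52041767  8.41475866] w 0.008358747462985492
```

```bash
python3 -m inch '[{"claw":-1,"travel":[0,0,0],"turn":-0.008},{"claw":-1,"travel":[0,0,0],"turn":-0.01},{"claw":-1,"travel":[0,0,0],"turn":-0.01},{"claw":-1,"travel":[0,0,0],"turn":-0.01}]'|grep clock
python3 m.py
python3 -m inch '[{"claw":-1,"travel":[0,0,0],"turn":0}]'|grep clock
python3 m.py
python3 -m inch '[{"claw":-1,"travel":[0,0,0],"turn":0}]'|grep clock
python3 m.py
```

```text
clock: 19.15
cam 1.18 Mz 0.19024960723647927 F [-4.84784137 -6.10204919  9.11000588] w 0.008674675013819556
clock: 19.25
cam 1.18 Mz 0.24634629997142338 F [-4.95014295 -6.00339405  9.24009744] w 0.00830353567713796
clock: 19.35
cam 1.18 Mz 0.19152787895544976 F [-4.4827875  -5.11368073  9.45297221] w 0.008629047437404962
```

```bash
python3 -m inch '[{"claw":-1,"travel":[0,0,0],"turn":-0.006},{"claw":-1,"travel":[0,0,0],"turn":-0.006},{"claw":-1,"travel":[0,0,0],"turn":-0.006}]'|grep clock
python3 m.py
python3 -m inch '[{"claw":-1,"travel":[0,0,0],"turn":0}]'|grep clock
python3 m.py
python3 -m inch '[{"claw":-1,"travel":[0,0,0],"turn":0}]'|grep clock
python3 m.py
```

```text
clock: 19.65
cam 1.198 Mz 0.12618827391650475 F [-4.41979764 -6.53683442  8.78650155] w 0.008297581069758598
clock: 19.75
cam 1.198 Mz 0.17404172508714394 F [-4.11344574 -5.79094904  7.89407349] w 0.008237033625291778
clock: 19.85
cam 1.199 Mz 0.1661415844601652 F [-5.11901806 -5.98012411  8.88609384] w 0.008606976472264867
```

```bash
python3 -m inch '[{"claw":-1,"travel":[0,0,0],"turn":-0.01},{"claw":-1,"travel":[0,0,0],"turn":-0.012},{"claw":-1,"travel":[0,0,0],"turn":-0.012},{"claw":-1,"travel":[0,0,0],"turn":-0.012}]'|grep clock
python3 m.py
python3 -m inch '[{"claw":-1,"travel":[0,0,0],"turn":0}]'|grep clock
python3 m.py
python3 -m inch '[{"claw":-1,"travel":[0,0,0],"turn":0}]'|grep clock
python3 m.py
python3 -m inch '[{"claw":-1,"travel":[0,0,0],"turn":0}]'|grep clock
python3 m.py
```

```text
clock: 20.25
cam 1.236 Mz 0.180520560068225 F [-4.90920849 -5.51349694  8.65863706] w 0.0087534705615803
clock: 20.35
cam 1.236 Mz 0.1882450281057984 F [-4.94438987 -5.96752261  9.13049587] w 0.008525156756851707
clock: 20.45
cam 1.236 Mz 0.1904500279880507 F [-5.15288694 -5.58302638  9.07966553] w 0.008574621961489955
clock: 20.55
cam 1.236 Mz 0.17888005049618966 F [-5.29497962 -6.09261245  8.58490165] w 0.008227897421090225
```

The moment is up about 0.11 N m over the free baseline of about 0.077, so about 25 N on the stud. The wing is roughly 0.14 rad past the bite, which counts as tight. I'll release and rise.

```bash
python3 -m inch '[{"claw":0,"travel":[0,0,0],"turn":0},{"claw":0,"travel":[0,0,0],"turn":0},{"claw":0,"travel":[0,0,0],"turn":0}]'
python3 -m inch '[{"claw":0,"travel":[0,0,0.15],"turn":0},{"claw":0,"travel":[0,0,0.35],"turn":0},{"claw":0,"travel":[0,0,0.55],"turn":0},{"claw":0,"travel":[0,0,0.72],"turn":0.04},{"claw":0,"travel":[0,0,0.72],"turn":0.08}]'
python3 -m inch '[{"claw":0,"travel":[0,0,0],"turn":0.04},{"claw":0,"travel":[0,0,0],"turn":0.08},{"claw":0,"travel":[0,0,0],"turn":0.12},{"claw":0,"travel":[0,0,0],"turn":0.12},{"claw":0,"travel":[0,0,0],"turn":0.12}]'
python3 - <<'E'
from h import *
s,im=snap('wrist','w5'); im=im[:,:,::-1]
import pickle; pickle.dump(s,open('pics/w5.pkl','wb'))
cv2.imwrite('pics/c5.png',cv2.resize(im[0:240,200:520],None,fx=2.5,fy=2.5,interpolation=cv2.INTER_CUBIC))
E
```

```text
clock: 20.85
position: [0.6477, -0.0072, 0.0678]
ee_rot: [0.0, 0.568, 0.823, 0.0]
contact_force: [0.4, -0.1, -0.6]
width: 0.0429
gripper_force: 0.0
clock: 21.35
position: [0.6507, -0.0074, 0.2179]
ee_rot: [0.005, 0.458, 0.889, 0.002]
contact_force: [-0.7, 0.6, -0.1]
width: 0.043
gripper_force: 0.0
clock: 21.85
position: [0.6475, -0.0072, 0.2115]
ee_rot: [-0.0, 0.287, 0.958, 0.0]
contact_force: [-0.7, 0.5, -0.3]
width: 0.0427
gripper_force: 0.0
```

View pics/c5.png

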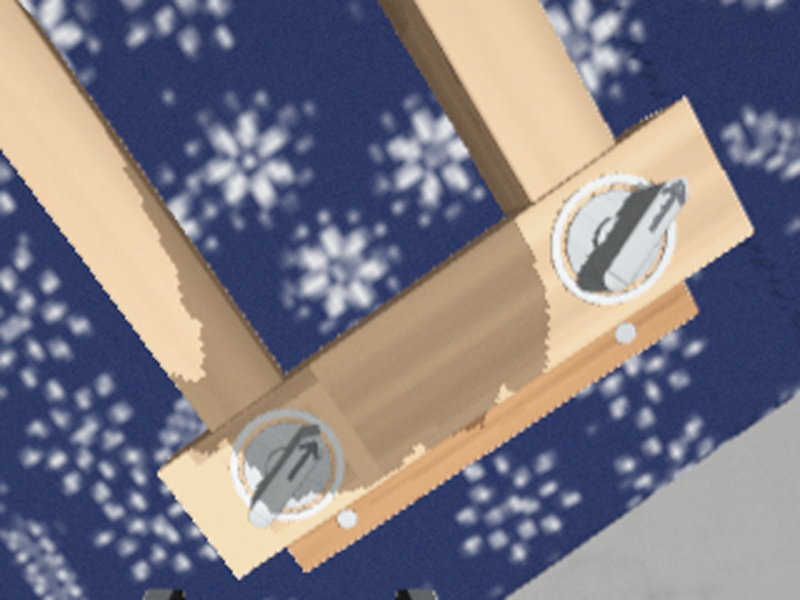

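The crop shows the joint closed at about crop (245,400), with no gap. The rail is square, and the wing at (290,468) is turned about 1.2 rad, close to the fitted corner's wing. I'll hand it in.

```bash
python3 -c "
from h import *
print(ticket.sign_off())"
```

```text
the job is handed in; nothing more can be done
None
```

The side rail is home in the end rail with no visible gap and the cam turned to about 1.24 rad. Wing moment puts the stud tension at about 25 N, an estimate from noisy readings. The job is handed in, but the hand-in returned no verdict.

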